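# Set the four push rivets of a controller cover

## Task

Fasten the controller's cover by pressing its four push-rivet pins gently home with the fingertips, criss-cross so that the cover seats evenly on its gasket: first the corner beside the cable gland, then the corner diagonally across from it, then the other corner of the gland end, then the last one. Only press: do not pick up, shove or lift the housing, and leave the bracket lying on the cover and the tools and jar round it where they are.

Things in the scene. Friction and masses are not known exactly. Their poses are not given: they have to be found in the camera images.
- controller: controller: closed grey box 150 x 110 mm on rubber feet, loose, 1.1 to 1.9 kg. Origin: centre of its underside, z = 0; x along its 150 mm, y along its 110 mm, z up; any heading. Cable gland at the +x end, flat black plug socket in the middle of the -x end, cooling fins on the -y side
- gland_tip (a point): outer end of the black hexagonal cable gland (28 mm across, 26 mm long, 25 mm above the bench) that sticks out of the housing's +x end near its +y corner
- cover_center (a point): middle of the top of the bare aluminium cover, 52.5 mm above the bench. The cover (150 x 110 mm) lies on a foam gasket, gives from about 3 N at 5 N per mm, and sinks at most 3 mm
- rivet_a_top (a point): centre of the top of the rivet pin at the corner beside the cable gland (+56, +38 mm in the housing's x, y). Black pin 11 mm in diameter in a black round head 21 mm in diameter, 2.5 mm high on the cover. Pin top 62 to 64.5 mm above the bench at the start, 56.5 mm when home (1.5 mm above its head; less if the cover gives)
- rivet_a (a joint): how far that pin (corner beside the cable gland) is pushed in, m: starts at 0 to 0.002 (proud), 0.008 is home. It moves straight down at about 4 N, stays where it is left, and has a hard stop at home; 7 to 10 N is ample
- rivet_c_top (a point): centre of the top of the rivet pin at the corner diagonally across from the gland corner (-56, -38 mm in the housing's x, y). Black pin 11 mm in diameter in a black round head 21 mm in diameter, 2.5 mm high on the cover. Pin top 62 to 64.5 mm above the bench at the start, 56.5 mm when home (1.5 mm above its head; less if the cover gives)
- rivet_c (a joint): how far that pin (corner diagonally across from the gland corner) is pushed in, m: starts at 0 to 0.002 (proud), 0.008 is home. It moves straight down at about 4 N, stays where it is left, and has a hard stop at home; 7 to 10 N is ample
- rivet_b_top (a point): centre of the top of the rivet pin at the other corner of the gland end (+56, -38 mm in the housing's x, y). Black pin 11 mm in diameter in a black round head 21 mm in diameter, 2.5 mm high on the cover. Pin top 62 to 64.5 mm above the bench at the start, 56.5 mm when home (1.5 mm above its head; less if the cover gives)
- rivet_b (a joint): how far that pin (other corner of the gland end) is pushed in, m: starts at 0 to 0.002 (proud), 0.008 is home. It moves straight down at about 4 N, stays where it is left, and has a hard stop at home; 7 to 10 N is ample
- rivet_d_top (a point): centre of the top of the rivet pin at the last corner: plug-socket end, same long side as the gland (-56, +38 mm in the housing's x, y). Black pin 11 mm in diameter in a black round head 21 mm in diameter, 2.5 mm high on the cover. Pin top 62 to 64.5 mm above the bench at the start, 56.5 mm when home (1.5 mm above its head; less if the cover gives)
- rivet_d (a joint): how far that pin (last corner: plug-socket end, same long side as the gland) is pushed in, m: starts at 0 to 0.002 (proud), 0.008 is home. It moves straight down at about 4 N, stays where it is left, and has a hard stop at home; 7 to 10 N is ample
- finger_bracket: small loose metal angle bracket, 26 x 60 x 26 mm, lying on the middle of the cover between the rivets; stays there. Origin: centre of its underside, y along its 60 mm length
- pliers: pliers with teal handles, 37 x 151 x 13 mm, lying on the bench to the left; bystander. Origin: centre of underside, y along its length
- cutters: side cutters with blue handles, 35 x 120 x 12 mm, lying on the bench nearer the robot; bystander. Origin: centre of underside, y along its length
- jar: clear round jar with black lid, 62 mm in diameter, 70 mm high, standing to the right; bystander. Origin: centre of its underside
Not all that is in view belongs to the job. There is more than one size of the finger_bracket; the job needs the smaller.

How it is judged:
By the outcome, as a careful person would: the job done as asked, in the order asked, and still so for the second after the job is handed in, with the robot touching nothing.
It also fails if it takes over 40 s, if anything falls off the work surface, if the arm or the gripper's body presses on something with over 40 N, if the wrist force passes 120 N, or if a joint passes its speed limit or range.

## Robot

A 6-joint arm with a two-finger parallel gripper is mounted at the origin on the work surface; the furniture and walls round the work are solid. World frame = base frame: x ahead of the robot, y to its left, z up, the work surface at z = 0. Lengths are in m, angles in rad, forces in N, time in s.
With the tool pointing down it reaches from about 0.25 to 0.725 m from the base axis. Payload 4 kg.
Tool frame: the origin (TCP) lies between the finger pads; the fingertips stand 11 mm ahead of it and the grasp point (between the pads) lies 8 mm behind it (bot.tip_extent is the distance from the TCP to the fingertips, in m); z points along the fingers, y is the line along which they close (so a half turn about z gives the same grasp; the last joint's range is limited). The gripper opens to 85 mm and grips with 20 to 120 N. Pads are 22 mm wide; open, the fingers measure 114 mm over their backs; the gripper's body (76 mm by 85 mm) begins 54 mm behind the grasp point. The pads swing forward as they close: fully open they stand 13 mm farther back than shut.
Start: joints at [1.136, 0.241, 0.005, 1.335, 0, 1.571], TCP at [0.211, 0.453, 0.242] pointing down, gripper open.
Joint ranges: [-2.72, 2.72], [-1.05, 1.87], [-1.09, 1.28], [-1.99, 2.15], [-1.42, 1.44], [-3.14, 3.14]. Speed limits (rad/s): [2.79, 2.79, 3.14, 3.14, 3.14, 3.14].

## Interface

Orientations are given as a unit quaternion [x, y, z, w].
In Python, from workcell import bot gives the robot as it stands. The module is installed in compiled form; this text tells all that it offers.
- The arm moves only by the tool drive_tool, never from a script. Its argument "rows" is a list of rows, each an object of numbers: "dx", "dy", "dz": the shift along the tool's x, y, z in units of 50 mm (1.0 is 50 mm); "wx", "wy", "wz": the turn, a rotation vector about the tool's x, y, z in units of 5 degrees (1.0 is 5 degrees); "hand": the finger opening in mm, from 0 to 85.4. A call has 1 to 20 rows; each row is the pose to reach, as a shift and turn from the pose commanded when the call began, along the tool's axes at that moment; what a row does not reach only later rows make up. A row lasts 1/10 s, in which the tool goes at most 50 mm and 8.59 degrees, less where a joint would pass 70% of its speed; a pose out of reach is approached as far as the arm can. A call with a gripper value outside its range is refused whole. The fingers move at their own pace and stop on an object; the grip force is fixed at half the most. Time passes only in rows, so rows that repeat a pose let the fingers close. It gives the time, the measured TCP pose, the force, the opening and the grip force at its end, in the units of the state.
- bot.get_obs(): the state, without advancing time (a new reading comes with each control period).
- bot.camera(name): name is "scene" or "top" or "wrist"; returns the picture (480x640x3 uint8, red, green, blue); there is no depth.
- bot.get_calibration(name): a dict with "vfov" (degrees; the focal length in pixels is half the picture's height over the tangent of half this angle, whatever the lens; pixels are square), "cx", "cy" (the principal point, pixels), "origin" and "rotation" of the camera in the world; the wrist camera has in their place "mount" (4x4, takes a point from camera to tool coordinates, whose origin is the TCP and whose axes are the flange's). Camera axes: x right, y up, looking along -z (the intrinsics and any distortion apply to the point x, -y, -z); pixel columns grow to the right and rows downward; lengths in m; the calibration is good to about 2 mm. A picture is of the moment at which its call begins: read the wrist's pose just before it. get_calibration takes no time and is no camera call.
- bot.job_done(): hands the job in; it is judged then, once.
Trained networks look in the newest picture that a camera, given by its name, has taken for a name from the list of things; names that differ only in an ending like _2 or _b are one class to them, and where a whole thing is asked for, a point or a joint stands for the part that bears it (a point fixed in the world has none). Each returns a list of dicts, best first, with "score" (0 to 1); they miss things now and then, are a little off and sometimes report something else, mostly with a low value. They report only what shows in the picture. A call takes as long as a camera call. They do not tell look-alikes from the thing itself.
- bot.look_for(camera, thing): "extent" ([centre column, centre row, width, height] in pixels, round what is visible of it).
- bot.outline_of(camera, thing): "region" (480x640 bool, what is visible of it) and "extent" ([centre column, centre row, width, height] in pixels, round what is visible of it).
The state is a dict: "clock": time; "joint_pos": joint angles; "joint_vel": joint speeds; "tau": joint torques, N m; "eef_pos": TCP position; "tool_rot": TCP orientation; "ft_force": force on the tool from outside, world axes, zero at the start; "ft_torque": the same for the moment, N m; "grip_width": finger opening in m; "grasp_force": force on a finger pad.
Only numpy, scipy, OpenCV 4.12 (cv2) and the standard library are available. Lean on these libraries where they do the work, as an engineer would, in place of code of your own. Each camera call takes 0.05 s, during which the arm holds its last target. There are 200 camera calls.

## Working session

There is one attempt and no reset: what is moved stays moved. The work goes in short steps, Python scripts to look and compute and a tool call to move; the robot and the scene stay as the last step left them, time stands still between calls to the robot, and variables do not carry over. Pictures are saved under pics/ and viewed, at most 11 in all, crops included, and the job is handed in when it is done.

Besides the shell and the picture viewer there is one more tool, called after ">>>" by a JSON object that holds its "api" and its "payload". drive_tool: Moves the arm, as the interface text tells. Its arguments: {"type":"object","properties":{"rows":{"type":"array","items":{"type":"object","properties":{"dx":{"type":"number"},"dy":{"type":"number"},"dz":{"type":"number"},"wx":{"type":"number"},"wy":{"type":"number"},"wz":{"type":"number"},"hand":{"type":"number"}}}}},"required":["rows"]}

```bash
mkdir -p pics; cat > h.py <<'E'
import numpy as np, cv2
from workcell import bot
from scipy.spatial.transform import Rotation as R
def cam(name):
    c=bot.get_calibration(name); f=240/np.tan(np.radians(c['vfov'])/2)
    if 'mount' in c:
        o=bot.get_obs(); T=np.eye(4); T[:3,:3]=R.from_quat(o['tool_rot']).as_matrix(); T[:3,3]=o['eef_pos']
        M=T@np.array(c['mount']); return c,f,M[:3,3],M[:3,:3]
    return c,f,np.array(c['origin']),np.array(c['rotation'])
def unproj(k,u,v,z):
    c,f,o,r=k; d=r@np.array([(u-c['cx'])/f,-(v-c['cy'])/f,-1]); return o+d*(z-o[2])/d[2]
def proj(k,p):
    c,f,o,r=k; q=r.T@(np.array(p)-o); return c['cx']+f*q[0]/-q[2], c['cy']-f*q[1]/-q[2]
def save(im,n): cv2.imwrite('pics/'+n,im[:,:,::-1])
E
python3 - <<'E'
from h import *
o=bot.get_obs(); print(o['eef_pos'],o['tool_rot'],o['clock'],o['ft_force'],bot.tip_extent)
for n in ['top','scene','wrist']:
    k=cam(n); print(n,{a:b for a,b in k[0].items()}); save(bot.camera(n),n+'0.png')
k=cam('top'); bot.camera('top')
for t,z in [('rivet_a_top',.063),('gland_tip',.025),('controller',.05),('finger_bracket',.06),('cover_center',.0525)]:
    for d in bot.look_for('top',t)[:5]:
        e=d['extent']; print(t,round(d['score'],2),np.round(e),unproj(k,e[0],e[1],z).round(4))
E
```

```text
[0.21037619 0.45292387 0.24142924] [ 2.15711815e-01  9.76456527e-01 -1.00705310e-03 -2.21222316e-04] 0.0 [-0.15221364  0.89699137 -0.58539122] 0.011
top {'vfov': 56.14753865167512, 'cx': 320.75324094038564, 'cy': 230.3103283635998, 'origin': array([0.33819805, 0.25494595, 0.97033116]), 'rotation': array([ 0.02800209, -0.04193924, -0.70040423,  0.7119627 ])}
scene {'vfov': 57.139857291469255, 'cx': 321.23884408797886, 'cy': 233.52030702673116, 'origin': array([ 0.10123264, -0.21119924,  0.7017851 ]), 'rotation': array([ 0.34513859, -0.10511142, -0.29421507,  0.88502454])}
wrist {'vfov': 65.65585732779098, 'cx': 316.1505895383459, 'cy': 234.14762721034933, 'mount': array([[-5.08850702e-04,  9.56644761e-01,  2.91256834e-01,
         7.41892402e-02],
       [ 9.99999792e-01,  3.71216324e-04,  5.27810603e-04,
         6.18393948e-04],
       [ 3.96807957e-04,  2.91257042e-01, -9.56644750e-01,
        -1.32290169e-01],
       [ 0.00000000e+00,  0.00000000e+00,  0.00000000e+00,
         1.00000000e+00]])}Traceback (most recent call last):
  File "<stdin>", line 8, in <module>
  File "h.py", line 11, in unproj
    c,f,o,r=k; d=r@np.array([(u-c['cx'])/f,-(v-c['cy'])/f,-1]); return o+d*(z-o[2])/d[2]
                 ~^~~~~~~~~~~~~~~~~~~~~~~~~~~~~~~~~~~~~~~~~~~~
ValueError: matmul: Input operand 1 has a mismatch in its core dimension 0, with gufunc signature (n?,k),(k,m?)->(n?,m?) (size 3 is different from 4)
```

```bash
sed -i "s/np.array(c\['rotation'\])/R.from_quat(c['rotation']).as_matrix()/" h.py
python3 - <<'E'
from h import *
im=bot.camera('top'); k=cam('top')
for t,z in [('rivet_a_top',.063),('gland_tip',.025),('controller',.05),('finger_bracket',.06),('jar',.07),('pliers',.01),('cutters',.01)]:
    for d in bot.look_for('top',t)[:5]:
        e=d['extent']; print(t,round(d['score'],2),np.round(e),unproj(k,e[0],e[1],z).round(4))
        if t[0]=='c':print(*[unproj(k,e[0]+s*e[2]/2,e[1]+s*e[3]/2,z).round(3) for s in(-1,1)])
save(im,'top1.png')
E
```

```text
gland_tip 0.81 [335. 205.  91.  86.] [0.4874 0.2082 0.025 ]
controller 0.56 [334. 206.  93.  79.] [0.4799 0.2119 0.05  ]
[0.561 0.31  0.05 ] [0.399 0.115 0.05 ]
finger_bracket 0.74 [330. 204.  19.  29.] [0.4825 0.219  0.06  ]
jar 0.76 [437. 240.  36.  29.] [0.4118 0.0034 0.07  ]
pliers 0.79 [203. 248.  62.  16.] [0.3911 0.4868 0.01  ]
cutters 0.79 [253. 307.  18.  57.] [0.2692 0.3776 0.01  ]
[0.329 0.398 0.01 ] [0.21  0.357 0.01 ]
```

View pics/top0.png

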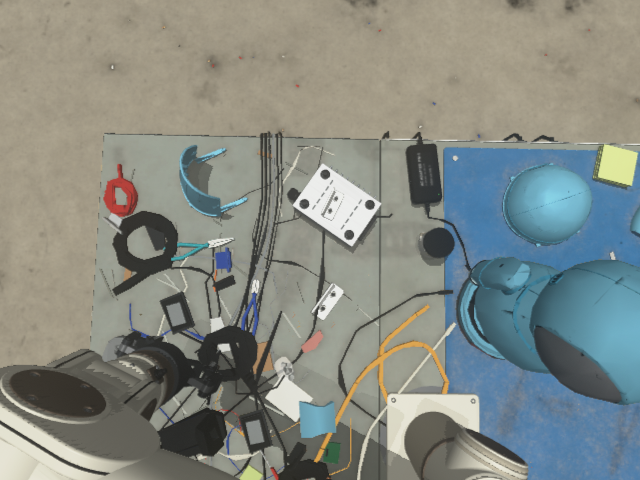

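View pics/scene0.png

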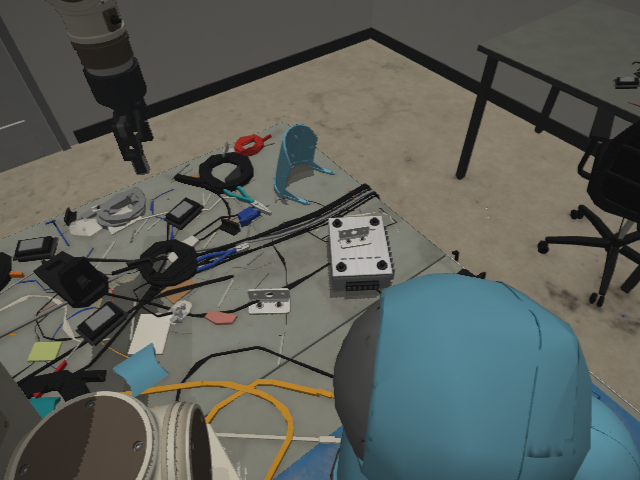

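View pics/wrist0.png

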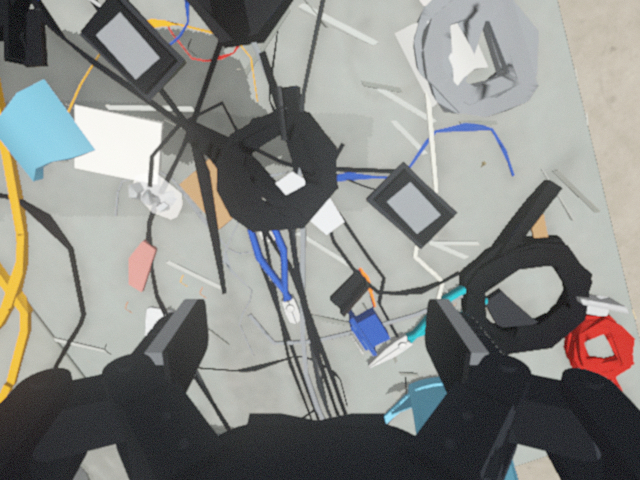

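The top view shows the housing with its gland at about (294,195). Rivet heads are at A(304,204), B(325,175), C(360,207) and D(347,237), and the jar is at (437,240). The scene view agrees, with the bracket in the middle of the cover. The wrist camera does not see the housing yet, so I'll move above it with the fingers shut and look from near.

>>> {"api": "drive_tool", "payload": {"rows": [{"dx": -0.4, "dy": -0.12, "dz": 0, "hand": 0}, {"dx": -1.1, "dy": -0.33, "dz": 0.1, "hand": 0}, {"dx": -1.8, "dy": -0.55, "dz": 0.2, "hand": 0}, {"dx": -2.5, "dy": -0.75, "dz": 0.3, "hand": 0}, {"dx": -3.2, "dy": -0.95, "dz": 0.4, "hand": 0}, {"dx": -3.9, "dy": -1.15, "dz": 0.5, "hand": 0}, {"dx": -4.6, "dy": -1.36, "dz": 0.6, "hand": 0}, {"dx": -5.3, "dy": -1.57, "dz": 0.7, "hand": 0}, {"dx": -6.0, "dy": -1.77, "dz": 0.8, "hand": 0}, {"dx": -6.5, "dy": -1.92, "dz": 0.8, "hand": 0}, {"dx": -6.8, "dy": -2.01, "dz": 0.8, "hand": 0}, {"dx": -6.9, "dy": -2.04, "dz": 0.8, "hand": 0}, {"dx": -6.9, "dy": -2.04, "dz": 0.8, "hand": 0}, {"dx": -6.9, "dy": -2.04, "dz": 0.8, "hand": 0}]}}

```text
invalid input at $.rows[0]: expected keys dx, dy, dz, wx, wy, wz, hand
```

```bash
python3 - <<'E'
from h import *
k=cam('wrist'); im=bot.camera('wrist'); o=bot.get_obs(); print(o['clock'],o['eef_pos'],o['tool_rot'],o['ft_force'],o['grip_width'],o['joint_pos'])
np.save('im.npy',im)
for t,z in [('rivet_a_top',.063),('gland_tip',.025),('controller',.05),('finger_bracket',.06)]:
    for d in bot.look_for('wrist',t)[:6]:
        e=d['extent']; print(t,round(d['score'],2),np.round(e),unproj(k,e[0],e[1],z).round(4))
save(im,'w1.png')
E
```

```text
0.75 [0.21061108 0.45348781 0.242338  ] [ 2.15702689e-01  9.76459087e-01  3.77384997e-05 -1.13995846e-05] [-0.26192804 -0.29585944  0.92144789] 0.0854291279671741 [1.13598899e+00 2.40547051e-01 5.01322462e-03 1.33519372e+00
 3.85419840e-05 1.57081179e+00]
rivet_a_top 0.16 [ 82. 473.  11.  12.] [0.3687 0.0993 0.063 ]
finger_bracket 0.86 [157. 320.  26.  20.] [0.2437 0.2721 0.06  ]
```

View pics/w1.png

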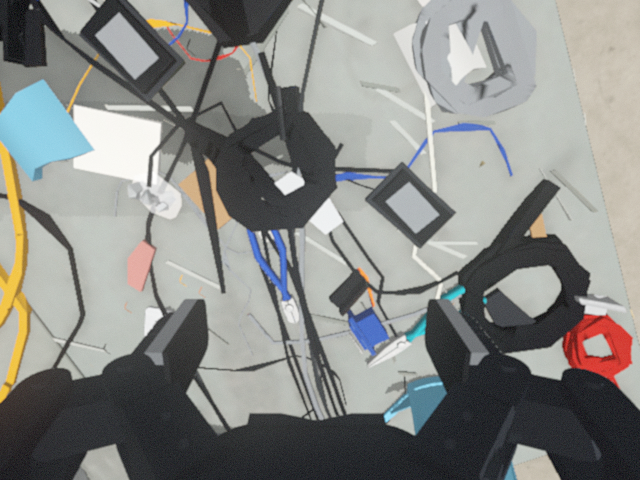

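The view is unchanged because the call was refused: every row needs all the keys.

>>> {"api": "drive_tool", "payload": {"rows": [{"dx": -0.4, "dy": -0.12, "dz": 0, "wx": 0, "wy": 0, "wz": 0, "hand": 0}, {"dx": -1.1, "dy": -0.33, "dz": 0.1, "wx": 0, "wy": 0, "wz": 0, "hand": 0}, {"dx": -1.8, "dy": -0.55, "dz": 0.2, "wx": 0, "wy": 0, "wz": 0, "hand": 0}, {"dx": -2.5, "dy": -0.75, "dz": 0.3, "wx": 0, "wy": 0, "wz": 0, "hand": 0}, {"dx": -3.2, "dy": -0.95, "dz": 0.4, "wx": 0, "wy": 0, "wz": 0, "hand": 0}, {"dx": -3.9, "dy": -1.15, "dz": 0.5, "wx": 0, "wy": 0, "wz": 0, "hand": 0}, {"dx": -4.6, "dy": -1.36, "dz": 0.6, "wx": 0, "wy": 0, "wz": 0, "hand": 0}, {"dx": -5.3, "dy": -1.57, "dz": 0.7, "wx": 0, "wy": 0, "wz": 0, "hand": 0}, {"dx": -6.0, "dy": -1.77, "dz": 0.8, "wx": 0, "wy": 0, "wz": 0, "hand": 0}, {"dx": -6.5, "dy": -1.92, "dz": 0.8, "wx": 0, "wy": 0, "wz": 0, "hand": 0}, {"dx": -6.8, "dy": -2.01, "dz": 0.8, "wx": 0, "wy": 0, "wz": 0, "hand": 0}, {"dx": -6.9, "dy": -2.04, "dz": 0.8, "wx": 0, "wy": 0, "wz": 0, "hand": 0}, {"dx": -6.9, "dy": -2.04, "dz": 0.8, "wx": 0, "wy": 0, "wz": 0, "hand": 0}, {"dx": -6.9, "dy": -2.04, "dz": 0.8, "wx": 0, "wy": 0, "wz": 0, "hand": 0}]}}

```text
clock: 2.35
eef_pos: [0.4798, 0.2164, 0.2024]
tool_rot: [0.215, 0.977, 0.0, -0.0]
ft_force: [-0.6, -0.1, 0.6]
grip_width: 0.0002
grasp_force: 0.0
```

```bash
cat > look.py <<'E'
from h import *
import sys
k=cam('wrist'); im=bot.camera('wrist'); o=bot.get_obs(); print(o['clock'],o['eef_pos'],o['tool_rot'],o['ft_force'],o['grip_width'],o['joint_pos'])
np.save('im.npy',im)
for t,z in [('rivet_a_top',.063),('gland_tip',.025),('controller',.05),('finger_bracket',.06)]:
    for d in bot.look_for('wrist',t)[:6]:
        e=d['extent']; print(t,round(d['score'],2),np.round(e),unproj(k,e[0],e[1],z).round(4))
save(im,sys.argv[1])
E
python3 look.py w2.png
```

```text
2.4 [0.479739   0.2165432  0.20241212] [ 2.14895349e-01  9.76637057e-01  1.15544364e-04 -1.87929563e-04] [-0.26244992 -0.1005875  -0.29120382] -8.424891024737026e-05 [ 4.23770751e-01  3.12836973e-01 -2.40180525e-03  1.25572087e+00
  4.09874723e-04  8.56940076e-01]
rivet_a_top 0.44 [389. 197.  17.  13.] [0.4845 0.2745 0.063 ]
gland_tip 0.88 [323. 224. 228. 161.] [0.4924 0.2174 0.025 ]
controller 0.7 [321. 224. 225. 164.] [0.4857 0.2188 0.05  ]
finger_bracket 0.93 [212.  17.  47.  33.] [0.3246 0.2136 0.06  ]
finger_bracket 0.67 [312. 226. 208. 156.] [0.481  0.2128 0.06  ]
finger_bracket 0.62 [319. 227.  37.  83.] [0.4841 0.2171 0.06  ]
```

View pics/w2.png

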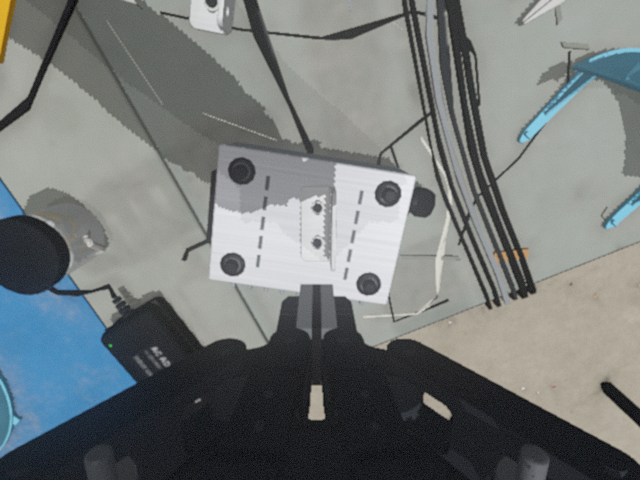

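The near view shows the gland at (424,202), so A is (388,194), B is (368,284), C is (232,264) and D is (241,171). Next I'll refine these from the dark heads.

```bash
cat > fit.py <<'E'
from h import *
im=np.load('im.npy'); k=cam('wrist'); g=cv2.cvtColor(im,cv2.COLOR_RGB2GRAY)
px={'a':(388,194),'c':(232,264),'b':(368,284),'d':(241,171)}
L={'a':(56,38),'c':(-56,-38),'b':(56,-38),'d':(-56,38)}
n,lab,st,ce=cv2.connectedComponentsWithStats((g<75).astype(np.uint8)); P=[];Q=[]
for r,(u,v) in px.items():
    w=lab[v-5:v+6,u-5:u+6].ravel(); i=np.bincount(w[w>0]).argmax(); x,y,ww,hh=st[i][:4]; c=(x+(ww-1)/2,y+(hh-1)/2)
    p=unproj(k,*c,.056); P.append(p[:2]); Q.append(np.array(L[r])/1000); print(r,c,ce[i].round(1),st[i],p.round(4))
P=np.array(P);Q=np.array(Q); pc=P.mean(0); H=(Q.T@(P-pc)); th=np.arctan2(H[0,1]-H[1,0],H[0,0]+H[1,1])
c,s=np.cos(th),np.sin(th);M=np.array([[c,-s],[s,c]]); F=pc+Q@M.T
print('centre',pc,'heading',th); o=bot.get_obs(); T=R.from_quat(o['tool_rot']).as_matrix()
for r,f,p in zip(px,F,P):
    print(r,f.round(4),'res mm',((p-f)*1e3).round(1),'tool units',(T.T@(np.r_[f,.1]-o['eef_pos'])/.05).round(3), 'tip px',np.round(proj(k,[*f,.0565])))
big=cv2.resize(im[140:320,180:460],None,fx=2.8,fy=2.8,interpolation=cv2.INTER_CUBIC); save(big,'crop.png')
E
python3 fit.py
```

```text
a (np.float64(387.0), np.float64(192.0)) [386.  191.2] [382 188  11   9  27] [0.4822 0.275  0.056 ]
c (np.float64(232.0), np.float64(263.0)) [231.8 262.2] [227 260  11   7  25] [0.4835 0.1409 0.056 ]
b (np.float64(365.0), np.float64(283.5)) [364.8 283.4] [364 281   3   6   8] [0.5449 0.2308 0.056 ]
d (np.float64(241.5), np.float64(170.5)) [241.2 170.4] [229 158  26  26 518] [0.4216 0.1827 0.056 ]
centre [0.48305565 0.20733712] heading 0.9762786131154259
a [0.4829 0.275 ] res mm [-0.7 -0. ] tool units [0.44  1.089 2.05 ] tip px [387. 193.]
c [0.4832 0.1397] res mm [0.3 1.2] tool units [-0.701 -1.366  2.049] tip px [230. 263.]
b [0.5459 0.2324] res mm [-1.  -1.7] tool units [-1.061  0.845  2.05 ] tip px [367. 284.]
d [0.4202 0.1822] res mm [1.4 0.5] tool units [ 0.799 -1.122  2.049] tip px [240. 169.]
```

View pics/crop.png

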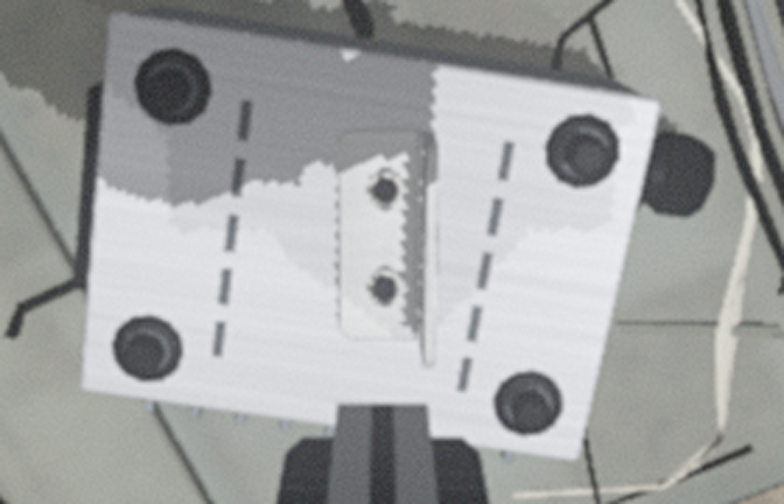

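The crop shows four round heads at A(388,194), B(368,284), C(232.5,264) and D(242,171). The bracket is clear of all of them. The threshold was too low, so I'll use these centres.

```bash
sed -i 's/g<75/g<125/; s/(388,194)/(388,194)/' fit.py; sed -i "s/.*connectedComp.*/P=[];Q=[]/; s/^    w=lab.*/    c={'a':(387.9,193.9),'d':(241.8,170.7),'c':(232.5,264.3),'b':(368.2,283.9)}[r]/; s/print(r,c,.*/pass/; s/unproj(k,\*c,.056)/unproj(k,*c,.055)/" fit.py; python3 fit.py
```

```text
centre [0.48442246 0.2077618 ] heading 0.9800575700818142
a [0.4841 0.2754] res mm [ 0.  -0.3] tool units [0.423 1.106 2.05 ] tip px [389. 194.]
c [0.4848 0.1401] res mm [0.1 0.2] tool units [-0.727 -1.344  2.049] tip px [232. 265.]
b [0.5472 0.2331] res mm [-0.4 -0.1] tool units [-1.078  0.868  2.05 ] tip px [369. 285.]
d [0.4217 0.1824] res mm [0.2 0.2] tool units [ 0.774 -1.106  2.049] tip px [241. 171.]
```

>>> {"api": "drive_tool", "payload": {"rows": [{"dx": 0.14, "dy": 0.37, "dz": 0.4, "wx": 0, "wy": 0, "wz": 0, "hand": 0}, {"dx": 0.3, "dy": 0.8, "dz": 1.0, "wx": 0, "wy": 0, "wz": 0, "hand": 0}, {"dx": 0.42, "dy": 1.1, "dz": 1.6, "wx": 0, "wy": 0, "wz": 0, "hand": 0}, {"dx": 0.42, "dy": 1.1, "dz": 2.0, "wx": 0, "wy": 0, "wz": 0, "hand": 0}, {"dx": 0.42, "dy": 1.1, "dz": 2.3, "wx": 0, "wy": 0, "wz": 0, "hand": 0}, {"dx": 0.42, "dy": 1.1, "dz": 2.3, "wx": 0, "wy": 0, "wz": 0, "hand": 0}, {"dx": 0.42, "dy": 1.1, "dz": 2.3, "wx": 0, "wy": 0, "wz": 0, "hand": 0}]}}

```text
clock: 3.3
eef_pos: [0.4845, 0.2746, 0.0875]
tool_rot: [0.215, 0.977, -0.0, -0.0]
ft_force: [0.3, 0.1, 0.2]
grip_width: 0.0
grasp_force: 0.0
```

```bash
python3 - <<'E'
from h import *
w=bot.camera('wrist'); s=bot.camera('scene'); o=bot.get_obs(); print(o['eef_pos'],o['ft_force'])
k=cam('scene'); u,v=map(int,proj(k,[.4841,.2754,.06])); print(u,v)
a=cv2.resize(w[150:450,150:490],(400,353)); b=cv2.resize(s[v-50:v+56,u-50:u+70],(400,353),interpolation=cv2.INTER_CUBIC)
save(np.hstack([a,b]),'hov.png')
E
```

```text
[0.48543079 0.27488568 0.08862645] [-0.08519323 -0.35387299  0.36431281]
336 220
```

View pics/hov.png

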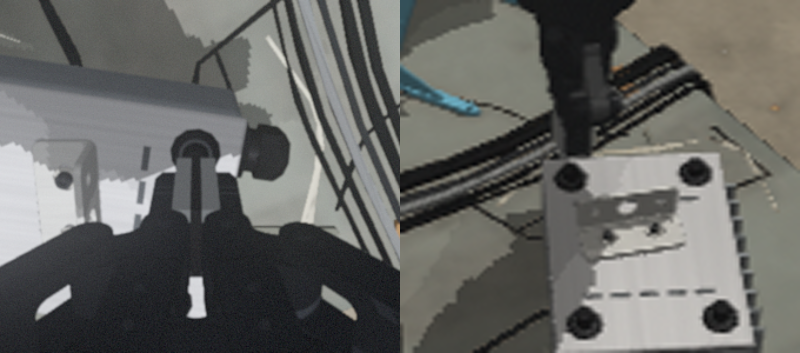

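The fingertips stand over pin A. Next is a slow descent, watching the force.

>>> {"api": "drive_tool", "payload": {"rows": [{"dx": 0, "dy": 0, "dz": 0.1, "wx": 0, "wy": 0, "wz": 0, "hand": 0}, {"dx": 0, "dy": 0, "dz": 0.2, "wx": 0, "wy": 0, "wz": 0, "hand": 0}, {"dx": 0, "dy": 0, "dz": 0.24, "wx": 0, "wy": 0, "wz": 0, "hand": 0}, {"dx": 0, "dy": 0, "dz": 0.28, "wx": 0, "wy": 0, "wz": 0, "hand": 0}, {"dx": 0, "dy": 0, "dz": 0.31, "wx": 0, "wy": 0, "wz": 0, "hand": 0}, {"dx": 0, "dy": 0, "dz": 0.34, "wx": 0, "wy": 0, "wz": 0, "hand": 0}, {"dx": 0, "dy": 0, "dz": 0.34, "wx": 0, "wy": 0, "wz": 0, "hand": 0}]}}

```text
clock: 4.1
eef_pos: [0.4846, 0.2742, 0.0703]
tool_rot: [0.216, 0.976, -0.0, -0.0]
ft_force: [-1.7, -1.2, 3.1]
grip_width: -0.0001
grasp_force: 1.8
```

>>> {"api": "drive_tool", "payload": {"rows": [{"dx": 0, "dy": 0, "dz": 0.01, "wx": 0, "wy": 0, "wz": 0, "hand": 0}, {"dx": 0, "dy": 0, "dz": 0.02, "wx": 0, "wy": 0, "wz": 0, "hand": 0}, {"dx": 0, "dy": 0, "dz": 0.03, "wx": 0, "wy": 0, "wz": 0, "hand": 0}, {"dx": 0, "dy": 0, "dz": 0.04, "wx": 0, "wy": 0, "wz": 0, "hand": 0}, {"dx": 0, "dy": 0, "dz": 0.04, "wx": 0, "wy": 0, "wz": 0, "hand": 0}]}}

```text
clock: 4.6
eef_pos: [0.4846, 0.2742, 0.0682]
tool_rot: [0.216, 0.976, -0.0, -0.0]
ft_force: [-1.1, -2.0, 4.4]
grip_width: -0.0
grasp_force: 1.9
```

>>> {"api": "drive_tool", "payload": {"rows": [{"dx": 0, "dy": 0, "dz": 0.01, "wx": 0, "wy": 0, "wz": 0, "hand": 0}, {"dx": 0, "dy": 0, "dz": 0.02, "wx": 0, "wy": 0, "wz": 0, "hand": 0}, {"dx": 0, "dy": 0, "dz": 0.03, "wx": 0, "wy": 0, "wz": 0, "hand": 0}, {"dx": 0, "dy": 0, "dz": 0.03, "wx": 0, "wy": 0, "wz": 0, "hand": 0}]}}

```text
clock: 5.0
eef_pos: [0.4846, 0.2743, 0.0669]
tool_rot: [0.216, 0.976, -0.0, -0.0]
ft_force: [-2.7, -1.8, 5.3]
grip_width: -0.0001
grasp_force: 2.7
```

>>> {"api": "drive_tool", "payload": {"rows": [{"dx": 0, "dy": 0, "dz": 0.01, "wx": 0, "wy": 0, "wz": 0, "hand": 0}, {"dx": 0, "dy": 0, "dz": 0.02, "wx": 0, "wy": 0, "wz": 0, "hand": 0}, {"dx": 0, "dy": 0, "dz": 0.02, "wx": 0, "wy": 0, "wz": 0, "hand": 0}]}}

```text
clock: 5.3
eef_pos: [0.4846, 0.2743, 0.0663]
tool_rot: [0.216, 0.976, 0.0, 0.0]
ft_force: [-3.4, -2.7, 8.2]
grip_width: 0.0002
grasp_force: 4.0
```

>>> {"api": "drive_tool", "payload": {"rows": [{"dx": 0, "dy": 0, "dz": 0.008, "wx": 0, "wy": 0, "wz": 0, "hand": 0}, {"dx": 0, "dy": 0, "dz": 0.008, "wx": 0, "wy": 0, "wz": 0, "hand": 0}]}}

```text
clock: 5.5
eef_pos: [0.4846, 0.2743, 0.0661]
tool_rot: [0.216, 0.976, 0.0, 0.0]
ft_force: [-3.4, -3.1, 9.2]
grip_width: 0.0002
grasp_force: 4.4
```

Pin A is home: 9.2 N with the tip at 55.1 mm, cover sunk about 1.2 mm. Lift, cross high over the bracket, and start on C.

>>> {"api": "drive_tool", "payload": {"rows": [{"dx": 0, "dy": 0, "dz": -0.3, "wx": 0, "wy": 0, "wz": 0, "hand": 0}, {"dx": 0, "dy": 0, "dz": -0.9, "wx": 0, "wy": 0, "wz": 0, "hand": 0}, {"dx": -0.05, "dy": -0.1, "dz": -1.2, "wx": 0, "wy": 0, "wz": 0, "hand": 0}, {"dx": -0.29, "dy": -0.61, "dz": -1.2, "wx": 0, "wy": 0, "wz": 0, "hand": 0}, {"dx": -0.57, "dy": -1.22, "dz": -1.2, "wx": 0, "wy": 0, "wz": 0, "hand": 0}, {"dx": -0.85, "dy": -1.83, "dz": -1.2, "wx": 0, "wy": 0, "wz": 0, "hand": 0}, {"dx": -1.05, "dy": -2.25, "dz": -1.1, "wx": 0, "wy": 0, "wz": 0, "hand": 0}, {"dx": -1.14, "dy": -2.44, "dz": -0.9, "wx": 0, "wy": 0, "wz": 0, "hand": 0}, {"dx": -1.14, "dy": -2.44, "dz": -0.6, "wx": 0, "wy": 0, "wz": 0, "hand": 0}, {"dx": -1.14, "dy": -2.44, "dz": -0.42, "wx": 0, "wy": 0, "wz": 0, "hand": 0}, {"dx": -1.14, "dy": -2.44, "dz": -0.42, "wx": 0, "wy": 0, "wz": 0, "hand": 0}]}}

```text
clock: 6.6
eef_pos: [0.4838, 0.14, 0.0845]
tool_rot: [0.215, 0.977, -0.001, -0.002]
ft_force: [-0.2, -0.7, -0.5]
grip_width: 0.0002
grasp_force: 0.0
```

```bash
cat > chk.py <<'E'
from h import *
import sys
w=bot.camera('wrist'); s=bot.camera('scene'); o=bot.get_obs(); print(o['eef_pos'],o['ft_force'])
k=cam('scene'); u,v=map(int,proj(k,[.484,.208,.06])); print(u,v)
a=cv2.resize(w[130:430,150:490],(400,353)); b=cv2.resize(s[v-50:v+56,u-50:u+70],(400,353),interpolation=cv2.INTER_CUBIC)
save(np.hstack([a,b]),sys.argv[1])
E
python3 chk.py hovc.png
```

```text
[0.4849771  0.14038308 0.08607158] [0.53596839 0.54186744 0.19826623]
357 240
```

View pics/hovc.png

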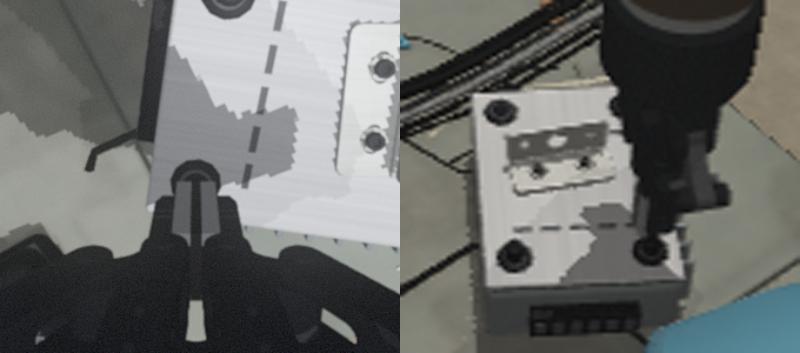

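The tip is over C and the housing has not moved. Press.

>>> {"api": "drive_tool", "payload": {"rows": [{"dx": 0, "dy": 0, "dz": 0.1, "wx": 0, "wy": 0, "wz": 0, "hand": 0}, {"dx": 0, "dy": 0, "dz": 0.19, "wx": 0, "wy": 0, "wz": 0, "hand": 0}, {"dx": 0, "dy": 0, "dz": 0.23, "wx": 0, "wy": 0, "wz": 0, "hand": 0}, {"dx": 0, "dy": 0, "dz": 0.26, "wx": 0, "wy": 0, "wz": 0, "hand": 0}, {"dx": 0, "dy": 0, "dz": 0.29, "wx": 0, "wy": 0, "wz": 0, "hand": 0}, {"dx": 0, "dy": 0, "dz": 0.32, "wx": 0, "wy": 0, "wz": 0, "hand": 0}, {"dx": 0, "dy": 0, "dz": 0.34, "wx": 0, "wy": 0, "wz": 0, "hand": 0}, {"dx": 0, "dy": 0, "dz": 0.36, "wx": 0, "wy": 0, "wz": 0, "hand": 0}, {"dx": 0, "dy": 0, "dz": 0.38, "wx": 0, "wy": 0, "wz": 0, "hand": 0}, {"dx": 0, "dy": 0, "dz": 0.38, "wx": 0, "wy": 0, "wz": 0, "hand": 0}]}}

```text
clock: 7.7
eef_pos: [0.485, 0.1399, 0.0673]
tool_rot: [0.216, 0.976, 0.0, -0.0]
ft_force: [-2.1, 0.8, 4.0]
grip_width: 0.0002
grasp_force: 1.8
```

>>> {"api": "drive_tool", "payload": {"rows": [{"dx": 0, "dy": 0, "dz": 0.01, "wx": 0, "wy": 0, "wz": 0, "hand": 0}, {"dx": 0, "dy": 0, "dz": 0.02, "wx": 0, "wy": 0, "wz": 0, "hand": 0}, {"dx": 0, "dy": 0, "dz": 0.03, "wx": 0, "wy": 0, "wz": 0, "hand": 0}, {"dx": 0, "dy": 0, "dz": 0.03, "wx": 0, "wy": 0, "wz": 0, "hand": 0}]}}

```text
clock: 8.1
eef_pos: [0.485, 0.1399, 0.0664]
tool_rot: [0.216, 0.976, 0.0, 0.0]
ft_force: [-3.1, 1.5, 8.1]
grip_width: 0.0001
grasp_force: 3.8
```

>>> {"api": "drive_tool", "payload": {"rows": [{"dx": 0, "dy": 0, "dz": 0.008, "wx": 0, "wy": 0, "wz": 0, "hand": 0}, {"dx": 0, "dy": 0, "dz": 0.008, "wx": 0, "wy": 0, "wz": 0, "hand": 0}]}}

```text
clock: 8.3
eef_pos: [0.4851, 0.1399, 0.0662]
tool_rot: [0.216, 0.976, 0.0, 0.0]
ft_force: [-3.2, 0.6, 8.9]
grip_width: 0.0001
grasp_force: 4.3
```

C is home (8.9 N at the same depth). Now B.

>>> {"api": "drive_tool", "payload": {"rows": [{"dx": 0, "dy": 0, "dz": -0.3, "wx": 0, "wy": 0, "wz": 0, "hand": 0}, {"dx": 0, "dy": 0, "dz": -0.9, "wx": 0, "wy": 0, "wz": 0, "hand": 0}, {"dx": -0.02, "dy": 0.1, "dz": -1.2, "wx": 0, "wy": 0, "wz": 0, "hand": 0}, {"dx": -0.09, "dy": 0.6, "dz": -1.2, "wx": 0, "wy": 0, "wz": 0, "hand": 0}, {"dx": -0.19, "dy": 1.2, "dz": -1.2, "wx": 0, "wy": 0, "wz": 0, "hand": 0}, {"dx": -0.29, "dy": 1.8, "dz": -1.2, "wx": 0, "wy": 0, "wz": 0, "hand": 0}, {"dx": -0.35, "dy": 2.21, "dz": -1.0, "wx": 0, "wy": 0, "wz": 0, "hand": 0}, {"dx": -0.35, "dy": 2.21, "dz": -0.6, "wx": 0, "wy": 0, "wz": 0, "hand": 0}, {"dx": -0.35, "dy": 2.21, "dz": -0.42, "wx": 0, "wy": 0, "wz": 0, "hand": 0}, {"dx": -0.35, "dy": 2.21, "dz": -0.42, "wx": 0, "wy": 0, "wz": 0, "hand": 0}]}}

```text
clock: 9.3
eef_pos: [0.5457, 0.2314, 0.084]
tool_rot: [0.216, 0.976, -0.002, -0.002]
ft_force: [0.8, -0.8, 0.5]
grip_width: 0.0002
grasp_force: 0.0
```

```bash
python3 chk.py hovb.png
```

```text
[0.54718259 0.23193318 0.08639047] [-1.01641872  0.0338767   0.7926841 ]
357 240
```

View pics/hovb.png

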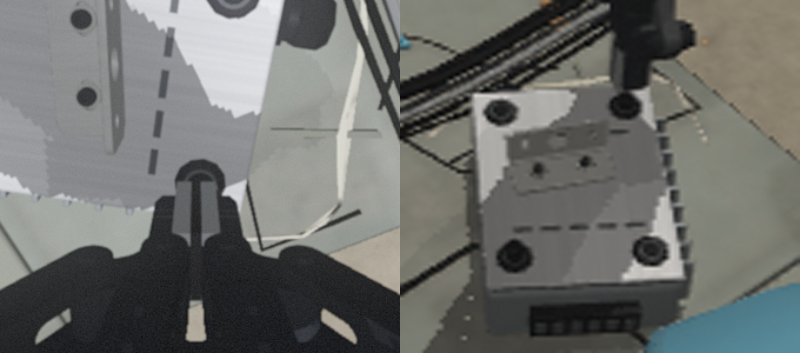

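The tip is over B, about 1.5 mm short along tool y. I'll nudge it and press.

>>> {"api": "drive_tool", "payload": {"rows": [{"dx": 0, "dy": 0.03, "dz": 0.06, "wx": 0, "wy": 0, "wz": 0, "hand": 0}, {"dx": 0, "dy": 0.03, "dz": 0.14, "wx": 0, "wy": 0, "wz": 0, "hand": 0}, {"dx": 0, "dy": 0.03, "dz": 0.19, "wx": 0, "wy": 0, "wz": 0, "hand": 0}, {"dx": 0, "dy": 0.03, "dz": 0.23, "wx": 0, "wy": 0, "wz": 0, "hand": 0}, {"dx": 0, "dy": 0.03, "dz": 0.26, "wx": 0, "wy": 0, "wz": 0, "hand": 0}, {"dx": 0, "dy": 0.03, "dz": 0.29, "wx": 0, "wy": 0, "wz": 0, "hand": 0}, {"dx": 0, "dy": 0.03, "dz": 0.32, "wx": 0, "wy": 0, "wz": 0, "hand": 0}, {"dx": 0, "dy": 0.03, "dz": 0.34, "wx": 0, "wy": 0, "wz": 0, "hand": 0}, {"dx": 0, "dy": 0.03, "dz": 0.36, "wx": 0, "wy": 0, "wz": 0, "hand": 0}, {"dx": 0, "dy": 0.03, "dz": 0.38, "wx": 0, "wy": 0, "wz": 0, "hand": 0}, {"dx": 0, "dy": 0.03, "dz": 0.38, "wx": 0, "wy": 0, "wz": 0, "hand": 0}]}}

```text
clock: 10.5
eef_pos: [0.548, 0.2339, 0.0674]
tool_rot: [0.216, 0.976, -0.0, -0.0]
ft_force: [-1.6, -1.6, 4.2]
grip_width: 0.0001
grasp_force: 1.9
```

>>> {"api": "drive_tool", "payload": {"rows": [{"dx": 0, "dy": 0, "dz": 0.01, "wx": 0, "wy": 0, "wz": 0, "hand": 0}, {"dx": 0, "dy": 0, "dz": 0.02, "wx": 0, "wy": 0, "wz": 0, "hand": 0}, {"dx": 0, "dy": 0, "dz": 0.03, "wx": 0, "wy": 0, "wz": 0, "hand": 0}, {"dx": 0, "dy": 0, "dz": 0.034, "wx": 0, "wy": 0, "wz": 0, "hand": 0}, {"dx": 0, "dy": 0, "dz": 0.034, "wx": 0, "wy": 0, "wz": 0, "hand": 0}]}}

```text
clock: 11.0
eef_pos: [0.5481, 0.2339, 0.0665]
tool_rot: [0.216, 0.976, 0.0, 0.0]
ft_force: [-3.2, -0.2, 8.3]
grip_width: 0.0001
grasp_force: 3.8
```

>>> {"api": "drive_tool", "payload": {"rows": [{"dx": 0, "dy": 0, "dz": 0.008, "wx": 0, "wy": 0, "wz": 0, "hand": 0}, {"dx": 0, "dy": 0, "dz": 0.008, "wx": 0, "wy": 0, "wz": 0, "hand": 0}]}}

```text
clock: 11.2
eef_pos: [0.5481, 0.2339, 0.0662]
tool_rot: [0.216, 0.976, 0.0, 0.0]
ft_force: [-3.4, -1.8, 8.2]
grip_width: -0.0003
grasp_force: 4.2
```

B is home. Now D, crossing high.

>>> {"api": "drive_tool", "payload": {"rows": [{"dx": 0, "dy": 0, "dz": -0.3, "wx": 0, "wy": 0, "wz": 0, "hand": 0}, {"dx": 0, "dy": 0, "dz": -0.9, "wx": 0, "wy": 0, "wz": 0, "hand": 0}, {"dx": 0.09, "dy": -0.1, "dz": -1.3, "wx": 0, "wy": 0, "wz": 0, "hand": 0}, {"dx": 0.47, "dy": -0.5, "dz": -1.3, "wx": 0, "wy": 0, "wz": 0, "hand": 0}, {"dx": 0.93, "dy": -1.0, "dz": -1.3, "wx": 0, "wy": 0, "wz": 0, "hand": 0}, {"dx": 1.4, "dy": -1.5, "dz": -1.3, "wx": 0, "wy": 0, "wz": 0, "hand": 0}, {"dx": 1.75, "dy": -1.88, "dz": -1.2, "wx": 0, "wy": 0, "wz": 0, "hand": 0}, {"dx": 1.86, "dy": -2.0, "dz": -0.9, "wx": 0, "wy": 0, "wz": 0, "hand": 0}, {"dx": 1.86, "dy": -2.0, "dz": -0.6, "wx": 0, "wy": 0, "wz": 0, "hand": 0}, {"dx": 1.86, "dy": -2.0, "dz": -0.42, "wx": 0, "wy": 0, "wz": 0, "hand": 0}, {"dx": 1.86, "dy": -2.0, "dz": -0.42, "wx": 0, "wy": 0, "wz": 0, "hand": 0}]}}

```text
clock: 12.3
eef_pos: [0.4208, 0.1821, 0.085]
tool_rot: [0.216, 0.976, -0.001, -0.001]
ft_force: [-0.2, -0.1, 0.0]
grip_width: 0.0001
grasp_force: 0.0
```

```bash
python3 chk.py hovd.png
```

```text
[0.42192366 0.18258161 0.0863506 ] [0.27761945 0.53971368 0.93143968]
357 240
```

View pics/hovd.png

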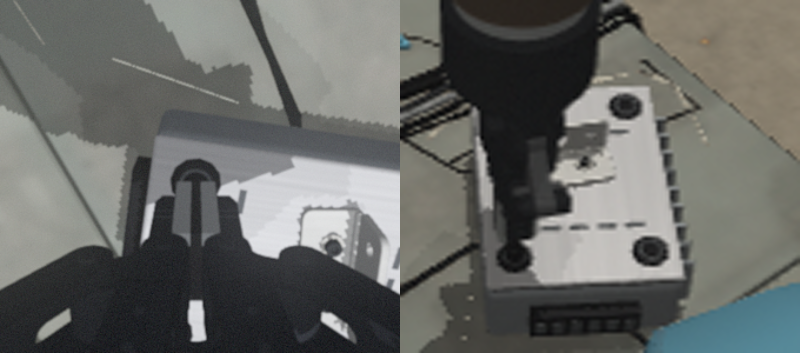

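The tip is centred on D. Press.

>>> {"api": "drive_tool", "payload": {"rows": [{"dx": 0, "dy": 0, "dz": 0.1, "wx": 0, "wy": 0, "wz": 0, "hand": 0}, {"dx": 0, "dy": 0, "dz": 0.19, "wx": 0, "wy": 0, "wz": 0, "hand": 0}, {"dx": 0, "dy": 0, "dz": 0.23, "wx": 0, "wy": 0, "wz": 0, "hand": 0}, {"dx": 0, "dy": 0, "dz": 0.26, "wx": 0, "wy": 0, "wz": 0, "hand": 0}, {"dx": 0, "dy": 0, "dz": 0.29, "wx": 0, "wy": 0, "wz": 0, "hand": 0}, {"dx": 0, "dy": 0, "dz": 0.32, "wx": 0, "wy": 0, "wz": 0, "hand": 0}, {"dx": 0, "dy": 0, "dz": 0.34, "wx": 0, "wy": 0, "wz": 0, "hand": 0}, {"dx": 0, "dy": 0, "dz": 0.36, "wx": 0, "wy": 0, "wz": 0, "hand": 0}, {"dx": 0, "dy": 0, "dz": 0.38, "wx": 0, "wy": 0, "wz": 0, "hand": 0}, {"dx": 0, "dy": 0, "dz": 0.38, "wx": 0, "wy": 0, "wz": 0, "hand": 0}]}}

```text
clock: 13.4
eef_pos: [0.4216, 0.1824, 0.0673]
tool_rot: [0.216, 0.976, 0.0, 0.0]
ft_force: [0.4, 1.0, 3.7]
grip_width: -0.0003
grasp_force: 1.8
```

>>> {"api": "drive_tool", "payload": {"rows": [{"dx": 0, "dy": 0, "dz": 0.01, "wx": 0, "wy": 0, "wz": 0, "hand": 0}, {"dx": 0, "dy": 0, "dz": 0.02, "wx": 0, "wy": 0, "wz": 0, "hand": 0}, {"dx": 0, "dy": 0, "dz": 0.03, "wx": 0, "wy": 0, "wz": 0, "hand": 0}, {"dx": 0, "dy": 0, "dz": 0.03, "wx": 0, "wy": 0, "wz": 0, "hand": 0}]}}

```text
clock: 13.8
eef_pos: [0.4217, 0.1824, 0.0663]
tool_rot: [0.216, 0.976, 0.0, 0.0]
ft_force: [-2.2, -2.0, 7.9]
grip_width: 0.0002
grasp_force: 3.9
```

>>> {"api": "drive_tool", "payload": {"rows": [{"dx": 0, "dy": 0, "dz": 0.008, "wx": 0, "wy": 0, "wz": 0, "hand": 0}, {"dx": 0, "dy": 0, "dz": 0.01, "wx": 0, "wy": 0, "wz": 0, "hand": 0}, {"dx": 0, "dy": 0, "dz": 0.01, "wx": 0, "wy": 0, "wz": 0, "hand": 0}]}}

```text
clock: 14.1
eef_pos: [0.4217, 0.1825, 0.066]
tool_rot: [0.216, 0.976, 0.0, 0.0]
ft_force: [-1.9, -1.0, 8.9]
grip_width: 0.0002
grasp_force: 4.6
```

>>> {"api": "drive_tool", "payload": {"rows": [{"dx": 0, "dy": 0, "dz": -0.2, "wx": 0, "wy": 0, "wz": 0, "hand": 0}, {"dx": 0, "dy": 0, "dz": -0.8, "wx": 0, "wy": 0, "wz": 0, "hand": 0}, {"dx": 0, "dy": 0, "dz": -1.5, "wx": 0, "wy": 0, "wz": 0, "hand": 0}, {"dx": -0.4, "dy": 0.55, "dz": -2.1, "wx": 0, "wy": 0, "wz": 0, "hand": 0}, {"dx": -0.8, "dy": 1.1, "dz": -2.7, "wx": 0, "wy": 0, "wz": 0, "hand": 0}, {"dx": -0.8, "dy": 1.1, "dz": -2.75, "wx": 0, "wy": 0, "wz": 0, "hand": 0}, {"dx": -0.8, "dy": 1.1, "dz": -2.75, "wx": 0, "wy": 0, "wz": 0, "hand": 0}, {"dx": -0.8, "dy": 1.1, "dz": -2.75, "wx": 0, "wy": 0, "wz": 0, "hand": 0}]}}

```text
clock: 14.9
eef_pos: [0.4795, 0.2147, 0.2015]
tool_rot: [0.216, 0.976, -0.001, -0.001]
ft_force: [-0.3, 0.2, -0.4]
grip_width: -0.0002
grasp_force: 0.0
```

```bash
python3 look.py w9.png; python3 - <<'E'
import cv2; im=cv2.imread('pics/w9.png'); cv2.imwrite('pics/w9c.png',cv2.resize(im[130:330,170:450],None,fx=2.8,fy=2.8,interpolation=cv2.INTER_CUBIC))
E
```

```text
14.95 [0.47921442 0.21456691 0.20128595] [ 0.2157308   0.97645075 -0.00122907 -0.00162779] [ 0.03543743  0.59066014 -0.38735585] -0.00019296347086834262 [ 4.20997747e-01  3.13997803e-01 -3.78571028e-03  1.25709204e+00
 -3.38256722e-05  8.55879114e-01]
rivet_a_top 0.64 [391. 194.  12.  11.] [0.4821 0.2743 0.063 ]
rivet_a_top 0.61 [245. 172.  12.  12.] [0.4222 0.1845 0.063 ]
gland_tip 0.83 [324. 225. 229. 165.] [0.4926 0.2157 0.025 ]
controller 0.87 [324. 224. 227. 158.] [0.4849 0.2189 0.05  ]
controller 0.6 [316. 225. 209. 160.] [0.4833 0.2125 0.05  ]
finger_bracket 0.98 [322. 229.  40.  83.] [0.4855 0.2172 0.06  ]
finger_bracket 0.84 [213.  16.  48.  31.] [0.3238 0.2128 0.06  ]
```

View pics/w9c.png

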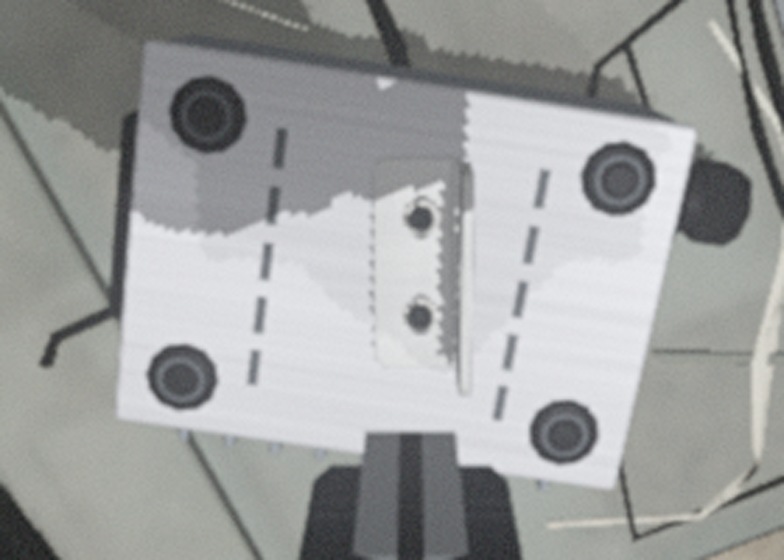

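All four pins now sit concentric and low in their heads. The bracket and housing are where they were.

```bash
python3 -c "from workcell import bot; print(bot.job_done())"
```

```text
the job is handed in; nothing more can be done
None
```

I pressed all four rivet pins home in the order A, C, B, D at about 8 to 9 N each; the last close-up shows the housing and bracket unmoved, and I handed the job in at about 15 s on the clock.

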